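# Press a square into the corner to true a loose probe stand column and hold it

### The arm

A 6-joint arm with a two-finger parallel gripper is mounted at the origin on the work surface. World frame = base frame: x ahead of the robot, y to its left, z up, the work surface at z = 0. Lengths are in mm, angles in degrees, forces in N, time in s.
With the tool pointing down it reaches from about 425 to 950 mm from the base axis. Payload 3.5 kg.
Tool frame: the origin (TCP) lies between the finger pads; the fingertips stand 8 mm ahead of it and the grasp point (between the pads) lies 11 mm behind it; z points along the fingers, y is the direction in which the jaws open and shut (so a half turn about z gives the same grasp; the last joint's range is limited). The gripper opens to 85 mm and grips with 20 to 120 N. Pads are 22 mm wide; open, the fingers measure 114 mm over their backs; the gripper's body (76 mm by 85 mm) begins 54 mm behind the grasp point. The pads swing forward as they close: fully open they stand 13 mm farther back than shut.
Start: joints at [-72.594, 16.404, 90.338, -0, 73.258, -8.594], TCP at [295.929, -606.656, 216.025] pointing down, gripper open.
Joint ranges: [-158.93, 158.93], [-51.34, 127.21], [12.03, 142.37], [-87.48, 267.48], [13.55, 161.25], [-162.69, 162.69]. Speed limits (degrees/s): [159.86, 159.86, 180, 180, 180, 180].

### API

Orientations are given as [roll, pitch, yaw] about the fixed x, y, z axes, in that order (R = Rz(yaw) Ry(pitch) Rx(roll)).
In Python, from bench import manip gives the robot as it stands. The module is installed in compiled form; this text tells all that it offers.
- The arm moves only by the tool carry_out, never from a script. Its argument "motion" is one flat list of numbers, 7 for each row, row after row: the shift along the tool's x, y, z in units of 40 mm (1.0 is 40 mm), then the turn, a rotation vector about the tool's x, y, z in units of 6 degrees (1.0 is 6 degrees), then the closure, from 0 (fully open) to 1 (shut). A call has 1 to 10 rows; each row is the pose to reach, as a shift and turn from the pose commanded when the call began, along the tool's axes at that moment; what a row does not reach only later rows make up. A row lasts 1/10 s, in which the tool goes at most 50 mm and 8.59 degrees, less where a joint would pass 70% of its speed; a pose out of reach is approached as far as the arm can. A call with a gripper value outside its range is refused whole. The fingers move at their own pace and stop on an object; the grip force is fixed at half the most. Time passes only in rows, so rows that repeat a pose let the fingers close. It gives the time, the measured TCP pose, the force and the opening at its end, in the units of the state.
- manip.sense(): the state, without advancing time (a new reading comes with each control period).
- manip.read_camera(name): name is "scene" or "top"; returns the picture (480x640x3 uint8, red, green, blue); there is no depth.
- manip.calibration(name): a dict with "K" (3x3 intrinsics, pixels), "extrinsics" (4x4, takes a point from world to camera coordinates). Camera axes: x right, y down, z forward; pixel columns grow to the right and rows downward; lengths in mm; the calibration is good to about 2 mm. A picture is of the moment at which its call begins. calibration takes no time and is no camera call.
- manip.finish_job(): hands the job in, once; it reports no verdict.
The state is a dict: "clock": time; "joint_pos": joint angles; "dq": joint speeds; "tau": joint torques, N m; "tcp_pos": TCP position; "ee_rot": TCP orientation; "ft_force": force on the tool from outside, world axes, zero at the start; "moment": the same for the moment, N m; "width": opening from 0.0 (shut) to 1.0 (fully open).
Only numpy, scipy, OpenCV 4.12 (cv2) and the standard library are available. Lean on these libraries where they do the work, as an engineer would, in place of code of your own. Each camera call takes 0.05 s, during which the arm holds its last target. There are 200 camera calls.

### The job

The probe stand's loose column leans over its rail. Pick up the square, set its stock lengthwise on the narrow rail, clear of the column and blade towards it, then slide it into the corner until the stock lies flat on the rail and the back of the blade lies flat against the column, which then stands upright. Finish still gripping the square and pressing it into the corner, only the square holding the column; leave the bottle, beaker and screwdriver alone.

Things in the scene. Friction and masses are not known exactly. Their poses are not given: they have to be found in the camera images.
- square: L-shaped square (all sizes in mm) standing on its stock, loose, 0.25-0.4 kg. Stock: aluminium bar 26 (x) x 130 (y) x 24 high (z). Thin steel blade, 6 (x) x 20 (y), rises from the stock's +y end to 100 above its underside, back flush with the +y end face. Origin: centre of the stock's underside (blade back at y = +65), z up. A grip across the stock (along x) at y = -20 clears the blade.
- heel (a point): outer corner of the square: middle of the lower edge of the stock's +y end face, at y = +65 mm, z = 0 in the square's frame; same axes as the square
- rail: narrow raised aluminium rail of the stand, fixed, sizes in mm: 22 wide (x), 250 long (y), on a grey foot plate 90 x 270 x 10. Origin: middle of the rail's flat top, 60 above the work surface; y along the rail towards the column at its +y end, z up. Two dark steel cheeks, 3 above the rail's top, clasp rail and column foot at y = 85 to 107, |x| = 11 to 17.
- corner (a point): the inner corner where the column's face meets the rail's top when the column is upright: at y = +80 mm, z = 0 in the rail's frame; same axes as the rail
- column: aluminium column (mm), black cap, 22 (x) x 30 (y), top 154 above its hinge pin. Origin: on the pin, 6 below the rail's top; z along the column; its face for the square is at y = -15. Leans about 0.12 rad to -y over the rail (top 18 beyond the upright face), sprung: about 3-4 N at 100 above the rail pushes it upright; let go, it leans again.
- bottle: amber bottle, 66 mm diameter x 130 mm high, origin under its centre; not to be disturbed
- beaker: glass beaker, 70 mm diameter x 85 mm high, origin under its centre; not to be disturbed
- screwdriver: black-handled screwdriver 160 mm long lying on the counter; not to be disturbed
Not all that is in view belongs to the job. What is meant by the square is not black, and is the larger of those in its own colour.

How it is judged:
By the outcome, as a careful person would: the job done as asked, in the order asked, and still so for the second after the job is handed in, while the arm keeps its last pose, push and grip.
It also fails if it takes over 42 s, if anything falls off the work surface, if the arm or the gripper's body presses on something with over 40 N, if the wrist force passes 120 N, or if a joint passes its speed limit or range.

## Working session

There is one attempt and no reset: what is moved stays moved. The work goes in short steps, Python scripts to look and compute and a tool call to move; the robot and the scene stay as the last step left them, time stands still between calls to the robot, and variables do not carry over. Pictures are saved under pics/ and viewed, about 8 in all and at most 12, crops included, and the job is handed in when it is done.

Besides the shell and the picture viewer there is one more tool, called by a JSON object that holds its "method" and its "body". carry_out: Moves the arm, as the interface text tells. Its arguments: {"type":"object","properties":{"motion":{"type":"array","items":{"type":"number"}}},"required":["motion"]}

```bash
mkdir -p pics
python3 - <<'E'
from bench import manip
import cv2,numpy as np
for n in("scene","top"):
    im=manip.read_camera(n); cv2.imwrite(f"pics/{n}0.png",im[:,:,::-1])
    c=manip.calibration(n); print(n,np.round(c["K"],1).tolist(),np.round(c["extrinsics"],3).tolist())
s=manip.sense(); print(s)
E
```

```text
scene [[456.8, 0.0, 316.6], [0.0, 456.8, 237.1], [0.0, 0.0, 1.0]] [[-0.807, 0.591, 0.007, 463.155], [0.498, 0.687, -0.529, -298.774], [-0.317, -0.423, -0.849, 1136.054], [0.0, 0.0, 0.0, 1.0]]
top [[587.0, 0.0, 315.3], [0.0, 587.0, 242.3], [0.0, 0.0, 1.0]] [[0.003, -1.0, 0.006, 16.719], [-0.992, -0.004, -0.126, 618.762], [0.126, -0.005, -0.992, 1179.053], [0.0, 0.0, 0.0, 1.0]]
{'clock': 0.1, 'joint_pos': array([-7.25935970e+01,  1.64508600e+01,  9.04139389e+01,  8.75609414e-04,
        7.32581362e+01, -8.59292669e+00]), 'dq': array([ 0.04231663, -0.16285195, -0.25400859, -0.02548946,  0.06682357,
        0.04588223]), 'tau': array([ 5.11914695e-04, -4.07299054e+01, -2.93700349e+01, -1.33315043e-04,
        3.42665910e-03,  2.55534633e-07]), 'tcp_pos': array([ 295.75117631, -606.06885852,  214.76103501]), 'ee_rot': array([-1.79878570e+02, -1.91966562e-02,  2.59990563e+01]), 'ft_force': array([0.77461581, 0.18190303, 0.68831759]), 'moment': array([-0.05033302,  0.00923567,  0.02085076]), 'width': 1.0021623734346405}
```

View pics/scene0.png

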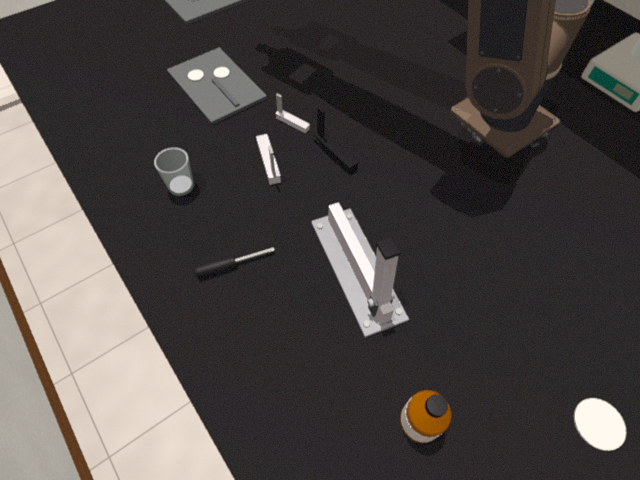

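View pics/top0.png

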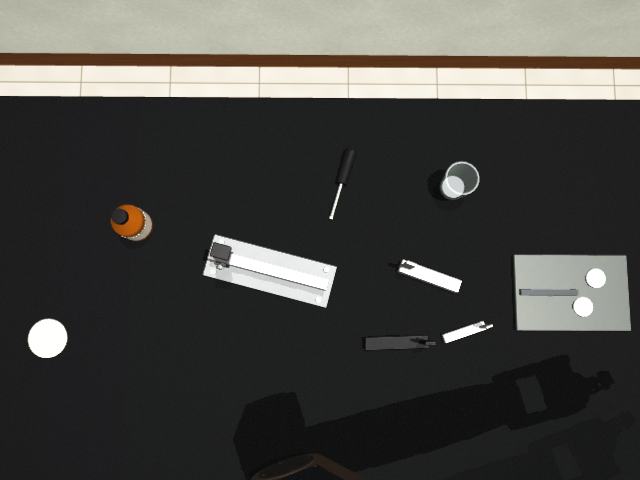

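The candidates for the square are a large white one (scene 268,158; top 430,276), a small white one (scene 292,122; top 467,331) and a black one (scene 336,152; top 397,342). By the description it is the large white one. I'll crop it and measure it together with the rail.

```bash
cat > h.py <<'E'
import cv2,numpy as np
from bench import manip
def ray(n,uv,z):
    c=manip.calibration(n);K=np.array(c["K"]);E=np.array(c["extrinsics"])
    d=E[:3,:3].T@np.linalg.inv(K)@np.array([uv[0],uv[1],1.]);o=-E[:3,:3].T@E[:3,3]
    return o+d*(z-o[2])/d[2]
def proj(n,p):
    c=manip.calibration(n);E=np.array(c["extrinsics"]);q=np.array(c["K"])@(E[:3,:3]@np.array(p,float)+E[:3,3]);return q[:2]/q[2]
def crop(im,x0,y0,x1,y1,s): return cv2.resize(im[y0:y1,x0:x1],None,fx=s,fy=s,interpolation=cv2.INTER_CUBIC)
E
python3 - <<'E'
from h import *
t=cv2.imread("pics/top0.png");s=cv2.imread("pics/scene0.png")
a=crop(t,375,245,475,305,4);b=crop(s,230,110,330,200,4);c=crop(t,195,225,345,315,4)[:,:,:];d=crop(s,300,190,420,340,2)
W=np.zeros((600,800,3),np.uint8);
W[:240,:400]=a;W[:360,400:]=b;W[240:600,:400]=cv2.resize(c,(400,240))[0:240].repeat(1,0) if 0 else cv2.resize(c,(400,360));W[360:600,400:592]=cv2.resize(d,(192,240));cv2.imwrite("pics/c1.png",W)
g=cv2.cvtColor(t,cv2.COLOR_BGR2GRAY)
for nm,(x0,y0,x1,y1),z,ths in(("sq",(380,250,475,305),24,(120,180,230)),("rail",(195,225,345,315),60,(235,245,252)),("foot",(195,225,345,315),10,(110,150))):
  for th in ths:
    m=(g[y0:y1,x0:x1]>th).astype(np.uint8)
    k,_=cv2.findContours(m,0,1);k=max(k,key=cv2.contourArea)+np.array([x0,y0])
    B=cv2.boxPoints(cv2.minAreaRect(k.astype(np.float32)))
    P=np.array([ray("top",p,z) for p in B]);e=np.diff(np.vstack([P,P[:1]]),axis=0)[:,:2]
    print(nm,th,B.round(1).tolist(),P[:,:2].round(1).tolist(),np.linalg.norm(e,axis=1).round(1),np.degrees(np.arctan2(e[:,1],e[:,0])).round(1),P.mean(0)[:2].round(1))
E
```

```text
sq 120 [[398.0, 270.6000061035156], [402.70001220703125, 258.0], [462.0, 280.29998779296875], [457.29998779296875, 292.8999938964844]] [[561.7, -154.1], [588.2, -164.4], [542.1, -287.6], [515.8, -277.0]] [ 28.4 131.5  28.3 131.1] [ -21.2 -110.5  158.    69.5] [ 552.  -220.8]
sq 180 [[398.3999938964844, 270.6000061035156], [402.79998779296875, 258.6000061035156], [461.8999938964844, 280.29998779296875], [457.5, 292.29998779296875]] [[561.8, -155.0], [587.0, -164.5], [542.0, -287.3], [517.1, -277.5]] [ 26.9 130.8  26.8 130.4] [ -20.8 -110.1  158.5   69.9] [ 552.  -221.1]
sq 230 [[399.0, 270.70001220703125], [403.29998779296875, 259.1000061035156], [461.5, 280.3999938964844], [457.20001220703125, 292.1000061035156]] [[561.6, -156.2], [586.1, -165.5], [541.8, -286.5], [517.5, -276.9]] [ 26.2 128.8  26.1 128.5] [ -20.8 -110.1  158.5   69.9] [ 551.7 -221.3]
rail 235 [[225.0, 278.3999938964844], [235.5, 239.8000030517578], [335.20001220703125, 267.0], [324.70001220703125, 305.5]] [[541.8, 201.6], [620.6, 181.9], [565.8, -21.3], [487.9, -0.1]] [ 81.2 210.5  80.8 208.7] [ -14.  -105.1  164.8 
[... 492 characters left out ...]
3.2], [592.1, 188.3], [540.9, -7.4], [520.8, -2.1]] [ 20.9 202.3  20.8 201.9] [ -13.6 -104.7  165.2   75.4] [556.4  93. ]
foot 110 [[202.0, 274.6000061035156], [213.0, 233.39999389648438], [336.70001220703125, 266.29998779296875], [325.79998779296875, 307.5]] [[552.8, 257.5], [640.6, 236.7], [571.5, -26.6], [484.8, -3.6]] [ 90.2 272.2  89.7 269.8] [ -13.3 -104.7  165.1   75.4] [562.4 116. ]
foot 150 [[202.8000030517578, 274.6000061035156], [213.60000610351562, 233.89999389648438], [336.3999938964844, 266.6000061035156], [325.6000061035156, 307.20001220703125]] [[552.9, 255.9], [639.6, 235.4], [571.0, -25.9], [485.4, -3.2]] [ 89.1 270.1  88.6 267.7] [ -13.4 -104.7  165.1   75.4] [562.2 115.6]
```

View pics/c1.png

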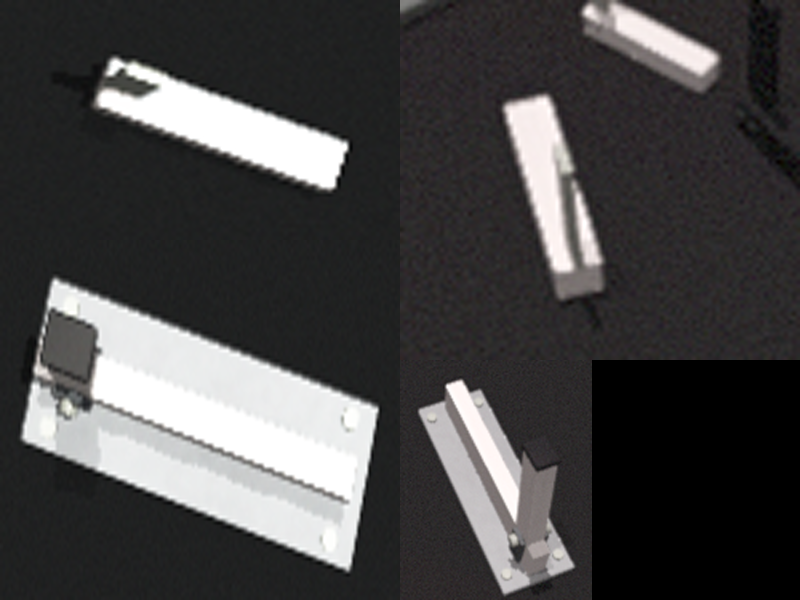

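The crop confirms it: the large white square has its blade at the upper-left end of the stock (top 402,263). The stock measures 26x130 at z = 24. The rail is 22 wide, and its origin of about (562.6,115.9) agrees with the foot centre. Next I'll cross-check in the scene view and work out the reach.

```bash
cat >> h.py <<'E'
from scipy.spatial.transform import Rotation as Ro
def down(yaw): return Ro.from_euler("xyz",[180,0,yaw],degrees=True)
def delta(p0,r0,p1,r1):
    return np.r_[r0.inv().apply(np.subtract(p1,p0))/40,(r0.inv()*r1).as_rotvec(degrees=True)/6].round(3)
RO=np.array([562.6,115.9,60.]);RY=75.4
SO=np.array([551.8,-221.2,0.]);SY=69.7
def fr(o,a,x,y,z):
    a=np.radians(a);return o+y*np.array([np.cos(a),np.sin(a),0])+x*np.array([np.sin(a),-np.cos(a),0])+np.array([0,0,z])
E
python3 - <<'E'
from h import *
s=cv2.imread("pics/scene0.png")
for o,a,pts in((RO,RY,[(x,-125,0) for x in(-11,11)]+[(-11,80,0)]),(SO,SY,[(x,y,24) for x in(-13,13) for y in(-65,65)]+[(0,65,100),(13,65,0),(-13,65,0)])):
    for p in pts:
        u=proj("scene",fr(o,a,*p));print(p,u.round(1));cv2.circle(s,tuple(int(v*16+8) for v in u),8,(0,0,255),-1,shift=4)
W=np.hstack([crop(s,230,110,300,210,5),crop(s,310,190,400,340,5)[:500]]);cv2.imwrite("pics/c2.png",W[:, :800])
g=fr(SO,SY,0,-20,0);print(g)
print(delta([295.93,-606.66,216.03],down(26),[g[0],g[1],120],down(SY)))
E
```

```text
(-11, -125, 0) [337.6 201.1]
(11, -125, 0) [327.5 204.3]
(-11, 80, 0) [382.1 286.9]
(-13, -65, 24) [266.3 132.6]
(-13, 65, 24) [279.2 174.2]
(13, -65, 24) [255.4 134.8]
(13, 65, 24) [267.6 176.6]
(0, 65, 100) [270.7 151.5]
(13, 65, 0) [268.5 183.5]
(-13, 65, 0) [279.8 181.1]
[ 544.86128697 -239.95777869    0.        ]
[ 9.612 -5.512  2.401 -0.     0.    -7.283]
```

View pics/c2.png

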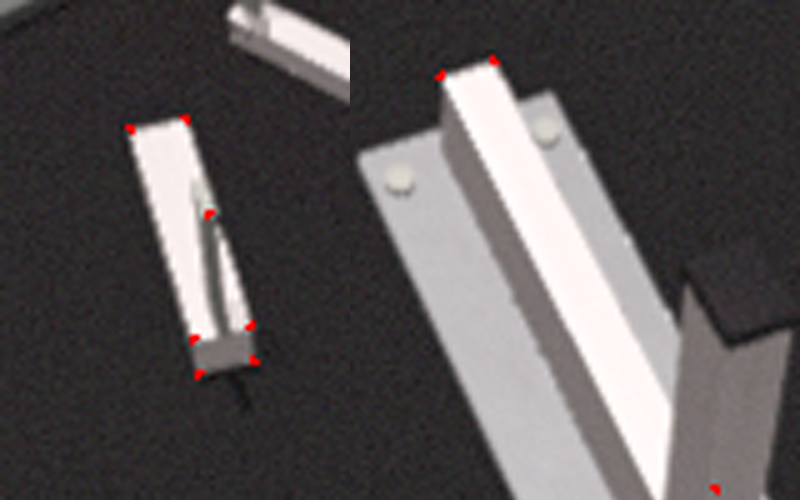

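The projected corners fall on the square and the rail end in the scene view to within about 1 px, so the choice and the poses hold. Now I'll move above the square.

{"method": "carry_out", "body": {"motion": [1,-0.6,0,0,0,-1,0,2.1,-1.2,0,0,0,-2,0,3.2,-1.8,0,0,0,-3,0,4.3,-2.4,0.4,0,0,-4,0,5.4,-3.1,0.8,0,0,-5,0,6.5,-3.7,1.2,0,0,-6,0,7.6,-4.3,1.6,0,0,-6.6,0,8.6,-4.9,2,0,0,-7.283,0,9.612,-5.512,2.4,0,0,-7.283,0,9.612,-5.512,2.4,0,0,-7.283,0]}}

```text
clock: 1.1
tcp_pos: [545.0, -235.0, 117.0]
ee_rot: [-179.7, -0.1, 70.0]
ft_force: [-0.7, -0.7, -0.4]
width: 1.001
```

Run:
```python
from h import *
s=manip.sense();print(s["clock"],s["tcp_pos"],s["ee_rot"],s["ft_force"])
```

```text
1.1 [ 544.96119758 -234.97413075  117.04973431] [-1.79716507e+02 -1.31630228e-01  6.99578315e+01] [-0.66068021 -0.6599084  -0.37376973]
```

{"method": "carry_out", "body": {"motion": [0,0,0,0,0,0,0,0,0,0.5,0,0,0,0,0,0,1,0,0,0,0,0,0,1.5,0,0,0,0,0,0,2,0,0,0,0,0,0,2,0,0,0,0,0,0,2,0,0,0,0,0,0,2,0,0,0,0]}}

```text
clock: 1.9
tcp_pos: [545.6, -241.4, 41.8]
ee_rot: [179.8, 0.0, 69.6]
ft_force: [0.0, -0.3, -0.3]
width: 1.002
```

{"method": "carry_out", "body": {"motion": [0,0,0.2,0,0,0,0,0,0,0.4,0,0,0,0,0,0,0.55,0,0,0,0,0,0,0.65,0,0,0,0,0,0,0.675,0,0,0,0,0,0,0.675,0,0,0,0,0,0,0.675,0,0,0,0]}}

```text
clock: 2.6
tcp_pos: [545.1, -240.0, 13.2]
ee_rot: [180.0, 0.0, 69.7]
ft_force: [-0.0, 0.1, -0.7]
width: 1.001
```

{"method": "carry_out", "body": {"motion": [0,0,0,0,0,0,0.3,0,0,0,0,0,0,0.5,0,0,0,0,0,0,0.65,0,0,0,0,0,0,0.8,0,0,0,0,0,0,1,0,0,0,0,0,0,1,0,0,0,0,0,0,1,0,0,0,0,0,0,1]}}

```text
clock: 3.4
tcp_pos: [544.8, -239.9, 13.0]
ee_rot: [-180.0, 0.0, 69.7]
ft_force: [0.3, -1.1, 0.3]
width: -0.001
```

The gripper shut completely, so it missed. I'll look before going on.

Run:
```python
from h import *
t=manip.read_camera("top")[:,:,::-1].copy();s=manip.read_camera("scene")[:,:,::-1].copy()
W=np.hstack([crop(t,370,230,490,350,3),crop(s,220,80,340,200,3)]);cv2.imwrite("pics/c3.png",W)
print(manip.sense())
```

```text
{'clock': 3.5, 'joint_pos': array([-3.35247542e+01,  2.05829000e+01,  1.08565753e+02,  2.47374791e-03,
        5.08538358e+01, -1.32260195e+01]), 'dq': array([ 0.07560968,  0.05778145, -0.07168744,  0.02297775, -0.09290314,
        0.06779754]), 'tau': array([-1.77537648e-03, -3.73476183e+01, -2.32781357e+01, -2.23710294e-04,
        5.14732892e-04,  1.80634072e-05]), 'tcp_pos': array([ 544.83663237, -239.91308414,   13.00631722]), 'ee_rot': array([-1.79998016e+02, -2.43701075e-03,  6.96997035e+01]), 'ft_force': array([-0.7844093 , -0.06390067,  0.67990128]), 'moment': array([-0.03860355,  0.00623374, -0.00378113]), 'width': 0.0027000175707200284}
```

View pics/c3.png

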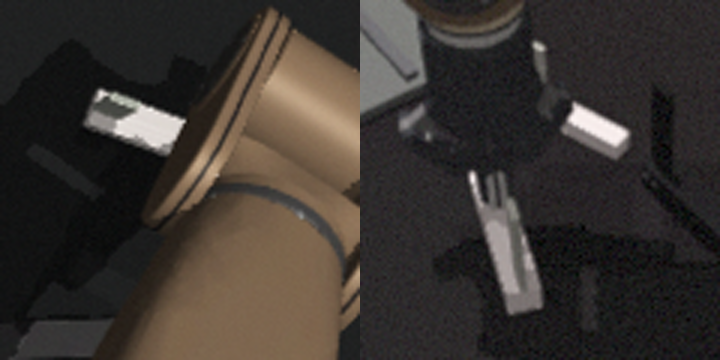

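The fingers appear to be at the right place on the stock even though the opening reads shut. A small lift will tell whether it is held.

{"method": "carry_out", "body": {"motion": [0,0,0,0,0,0,1,0,0,-0.1,0,0,0,1,0,0,-0.2,0,0,0,1,0,0,-0.4,0,0,0,1,0,0,-0.6,0,0,0,1,0,0,-0.8,0,0,0,1,0,0,-1,0,0,0,1,0,0,-1,0,0,0,1,0,0,-1,0,0,0,1]}}

```text
clock: 4.4
tcp_pos: [545.0, -240.0, 53.4]
ee_rot: [180.0, 0.0, 69.7]
ft_force: [-0.5, -0.3, -0.4]
width: 0.0
```

Run:
```python
from h import *
s=manip.read_camera("scene")[:,:,::-1].copy();cv2.imwrite("pics/c4.png",crop(s,230,90,320,200,5))
q=manip.sense();print(q["ft_force"],q["moment"],q["width"],q["tcp_pos"])
print(proj("scene",q["tcp_pos"]),proj("scene",fr(SO,SY,0,-20,24)))
```

```text
[-0.0339284   0.5299054  -0.33245651] [-0.02503794  0.02560992 -0.00474769] -0.0045348338042772145 [ 544.67979774 -239.83083829   52.91681493]
[263.94551592 138.54815854] [264.99945244 147.55076192]
```

View pics/c4.png

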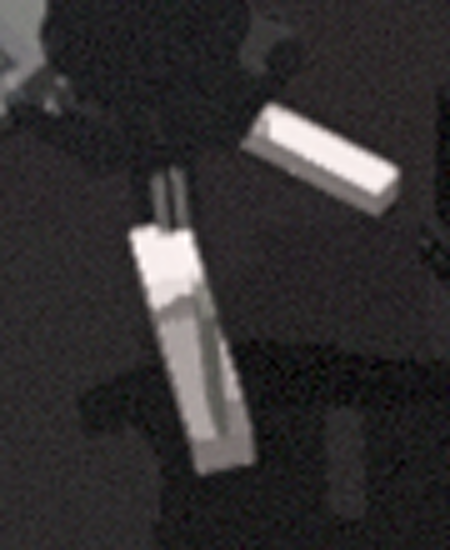

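The fingers end behind the far end of the stock, so the real tool isn't where the reported TCP, read against the camera frame, says it is. I'll raise it clear and measure the visible fingertips against the reported TCP.

{"method": "carry_out", "body": {"motion": [0,0,-0.5,0,0,0,1,0,0,-1.2,0,0,0,1,0,0,-2,0,0,0,1,0,0,-2.6,0,0,0,1,0.4,0,-3,0,0,0,1,1,0,-3,0,0,0,1,1.5,0,-3,0,0,0,1,2,0,-3,0,0,0,1,2,0,-3,0,0,0,1,2,0,-3,0,0,0,1]}}

```text
clock: 5.45
tcp_pos: [572.3, -163.9, 172.1]
ee_rot: [-179.9, 0.0, 69.8]
ft_force: [-1.0, -0.1, -0.2]
width: 0.001
```

Run:
```python
from h import *
s=manip.read_camera("scene")[:,:,::-1].copy();t=manip.read_camera("top")[:,:,::-1].copy()
q=manip.sense();p=q["tcp_pos"]
R=Ro.from_euler("xyz",q["ee_rot"],degrees=True)
for n,im in(("scene",s),("top",t)):
  for d,c in((0,(0,0,255)),(8,(0,255,0)),(-60,(255,0,0))):
    u=proj(n,p+R.apply([0,0,d]));print(n,d,u);cv2.circle(im,tuple(int(v*16+8) for v in u),10,c,-1,shift=4)
u=proj("scene",p).astype(int);v=proj("top",p).astype(int)
W=np.hstack([crop(s,205,60,345,210,4)[:600,:500],crop(t,v[0]-37,v[1]-75,v[0]+37,v[1]+75,4)]);cv2.imwrite("pics/c5.png",W)
cv2.imwrite("pics/s5.png",s);cv2.imwrite("pics/t5.png",t)
print(p,q["ee_rot"])
```

```text
scene 0 [267.27160599 123.64683588]
scene 8 [267.62595363 126.69966544]
scene -60 [264.42850602  99.15252908]
top 0 [415.56446855 258.60630984]
top 8 [414.80780747 259.03697451]
top -60 [421.61405237 255.16310107]
[ 572.26939784 -164.9727715   172.47999293] [-1.79941605e+02  7.24119309e-03  6.96938670e+01]
```

View pics/c5.png

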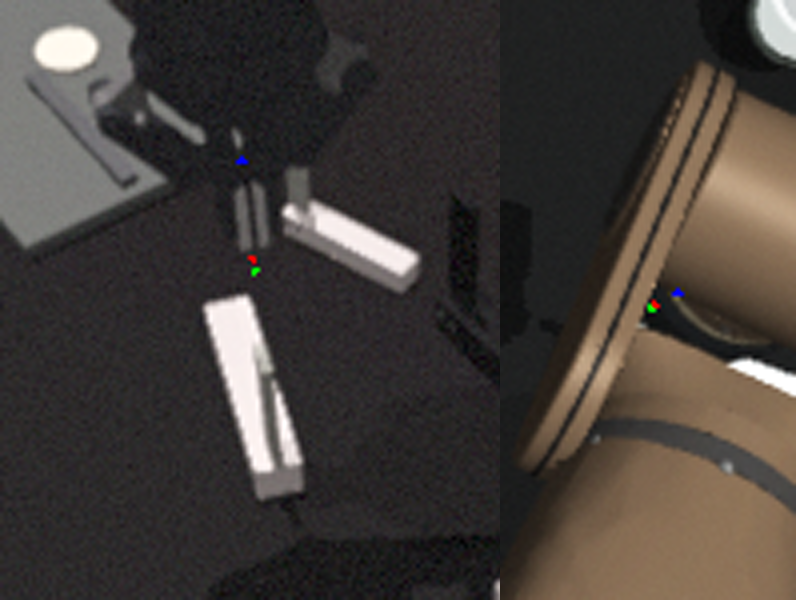

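The visible fingertips end about 5 px (some 12 mm) above where the stated tip offset puts them. That fits the jaws having shut just over the stock. I'll probe the bare counter next to it with the shut fingers to get the true tip height.

{"method": "carry_out", "body": {"motion": [0,0.7,0,0,0,0,1,0,1.4,0,0,0,0,1,0,2,0,0,0,0,1,0,2,0.8,0,0,0,1,0,2,1.7,0,0,0,1,0,2,2.5,0,0,0,1,0,2,3.2,0,0,0,1,0,2,3.75,0,0,0,1,0,2,3.75,0,0,0,1,0,2,3.75,0,0,0,1]}}

```text
clock: 6.55
tcp_pos: [647.3, -193.3, 22.9]
ee_rot: [-180.0, 0.0, 69.6]
ft_force: [0.1, 0.1, 0.6]
width: -0.001
```

{"method": "carry_out", "body": {"motion": [0,0,0.1,0,0,0,1,0,0,0.1,0,0,0,1,0,0,0.15,0,0,0,1,0,0,0.15,0,0,0,1]}}

```text
clock: 6.95
tcp_pos: [647.9, -192.7, 17.6]
ee_rot: [180.0, 0.0, 69.7]
ft_force: [-0.8, -0.3, -0.2]
width: 0.002
```

{"method": "carry_out", "body": {"motion": [0,0,0.05,0,0,0,1,0,0,0.1,0,0,0,1,0,0,0.1,0,0,0,1]}}

```text
clock: 7.25
tcp_pos: [647.3, -192.5, 12.5]
ee_rot: [-179.9, -0.0, 69.7]
ft_force: [-0.1, -0.1, -0.6]
width: 0.001
```

{"method": "carry_out", "body": {"motion": [0,0,0.05,0,0,0,1,0,0,0.1,0,0,0,1,0,0,0.1,0,0,0,1]}}

```text
clock: 7.55
tcp_pos: [647.3, -192.5, 8.5]
ee_rot: [-180.0, -0.0, 69.7]
ft_force: [-0.2, 0.3, 0.9]
width: -0.001
```

{"method": "carry_out", "body": {"motion": [0,0,0.05,0,0,0,1,0,0,0.1,0,0,0,1,0,0,0.1,0,0,0,1]}}

```text
clock: 7.85
tcp_pos: [647.4, -192.6, 4.6]
ee_rot: [-180.0, -0.0, 69.7]
ft_force: [-0.8, 0.8, 0.3]
width: -0.002
```

Run:
```python
from h import *
s=manip.read_camera("scene")[:,:,::-1].copy()
q=manip.sense();p=q["tcp_pos"];print(p,q["ft_force"],proj("scene",p))
u=proj("scene",p).astype(int);
for z in(0,10,20,30):
  v=proj("scene",[p[0],p[1],z]);cv2.circle(s,(int(v[0]*16+8),int(v[1]*16+8)),8,(0,0,255),-1,shift=4)
cv2.imwrite("pics/c6.png",crop(s,u[0]-40,u[1]-50,u[0]+40,u[1]+25,8))
```

```text
[ 647.4488258  -192.60482798    4.74127471] [0.10182902 0.59927392 0.42920515] [238.24876715 186.8449034 ]
```

View pics/c6.png

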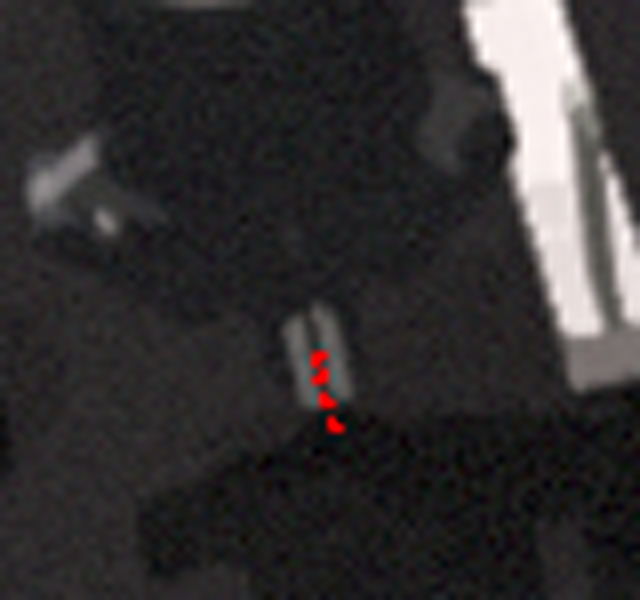

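Here the tip ends at crop row 408, which is z ≈ 7 when the TCP reads 4.7, so the tips stand about 11 mm higher than stated. I'll continue the probe in small steps to confirm.

{"method": "carry_out", "body": {"motion": [0,0,0.05,0,0,0,1,0,0,0.1,0,0,0,1,0,0,0.1,0,0,0,1]}}

```text
clock: 8.2
tcp_pos: [647.3, -192.5, 0.6]
ee_rot: [-180.0, -0.0, 69.7]
ft_force: [0.0, -0.4, 0.1]
width: -0.003
```

{"method": "carry_out", "body": {"motion": [0,0,0.05,0,0,0,1,0,0,0.05,0,0,0,1]}}

```text
clock: 8.4
tcp_pos: [647.4, -192.6, -1.3]
ee_rot: [-180.0, -0.0, 69.7]
ft_force: [0.6, -1.2, 0.1]
width: -0.005
```

{"method": "carry_out", "body": {"motion": [0,0,0.05,0,0,0,1,0,0,0.05,0,0,0,1]}}

```text
clock: 8.6
tcp_pos: [647.4, -192.6, -3.3]
ee_rot: [-180.0, -0.0, 69.7]
ft_force: [-0.6, -0.0, 0.8]
width: -0.004
```

{"method": "carry_out", "body": {"motion": [0,0,0.05,0,0,0,1,0,0,0.05,0,0,0,1]}}

```text
clock: 8.8
tcp_pos: [647.4, -192.6, -5.3]
ee_rot: [-180.0, -0.0, 69.7]
ft_force: [0.0, 0.1, 0.1]
width: 0.0
```

{"method": "carry_out", "body": {"motion": [0,0,0.05,0,0,0,1,0,0,0.05,0,0,0,1]}}

```text
clock: 9.0
tcp_pos: [647.4, -192.6, -7.4]
ee_rot: [-180.0, -0.0, 69.7]
ft_force: [0.4, 0.3, 0.3]
width: 0.001
```

{"method": "carry_out", "body": {"motion": [0,0,0.05,0,0,0,1,0,0,0.05,0,0,0,1]}}

```text
clock: 9.2
tcp_pos: [647.4, -192.6, -9.3]
ee_rot: [-180.0, -0.0, 69.7]
ft_force: [-0.2, -0.3, 0.0]
width: -0.001
```

{"method": "carry_out", "body": {"motion": [0,0,0.05,0,0,0,1,0,0,0.05,0,0,0,1]}}

```text
clock: 9.4
tcp_pos: [647.4, -192.6, -11.3]
ee_rot: [-180.0, -0.0, 69.7]
ft_force: [-0.9, -0.3, -0.3]
width: -0.001
```

Run:
```python
from h import *
s=manip.read_camera("scene")[:,:,::-1].copy()
q=manip.sense();p=q["tcp_pos"];print(p,q["ft_force"],q["tau"])
g=cv2.cvtColor(s,cv2.COLOR_BGR2GRAY)
u=proj("scene",[p[0],p[1],8]).astype(int);print(u,[proj("scene",[p[0],p[1],z])[1].round(1) for z in(0,10,20)])
print(g[u[1]-12:u[1]+10,u[0]-6:u[0]+8])
```

```text
[ 647.47742948 -192.62212699  -11.19122288] [ 0.03622613  0.37836449 -0.41785041] [-8.16475076e-03 -4.43481266e+01 -2.37807977e+01 -4.38684992e-04
 -2.68335651e-03  3.12293956e-06]
[238 185] [np.float64(188.2), np.float64(185.4), np.float64(182.5)]
[[ 29  33  30  30  34  33  37  34  30  33  33  33  26  33]
 [ 32  27  30  34  15  37  30  26  29  35  31  29  27  35]
 [ 37  32  29  30  27  27  25  26  23  35  31  23  37  31]
 [ 31  32  39  29  31  32  29  36  33  31  31  37  37  32]
 [ 32  33  33  31  25  31  35  29  29  34  27  39  40  32]
 [ 24  31  26  32  31  39  41  33  34  28  33  34  35  39]
 [ 32  31  29  29  40  33  62  64  43  22  30  31  32  36]
 [ 29  29  39  51  75  47  71  89  79  43  29  34  36  35]
 [ 23  28  46  78  93  58  66  98  98  51  34  31  39  32]
 [ 33  35  55  95  98  62  57  94  97  57  35  34  31  39]
 [ 32  28  41  94  97  73  43  95 100  70  40  31  32  39]
 [ 40  33  38  85  97  75  40  80 100  81  45  30  36  35]
 [ 41  38  36  67 100  87  46  64  95  86  50  36  22  32]
 [ 36  26  26  57  96  99  58  58  97 100  59  37  28  28]
 [ 31  28  32  55  93  97  64  44  95  97  57  30  23  26]
 [ 39  28  29  43  87  98  69  43  89  98  69  34  13   4]
 [ 40  36  22  26  77 100  85  46  72  91  70  22  23  26]
 [ 36  34  29  23  53  82  81  48  50  67  55  27  19  17]
 [ 18  19  21  18  30  51  44  31  24  24  19  19  10   1]
 [ 26  20  18  16  29  17  21  14  25  12  19  18  15  20]
 [ 25  18  26  20  21  26  13  16  21  13  29  18  10   6]
 [ 13  29  18  22  25  24  24  30  29  16  19  17  15  24]]
```

{"method": "carry_out", "body": {"motion": [0,0,0.05,0,0,0,1,0,0,0.05,0,0,0,1]}}

```text
clock: 9.65
tcp_pos: [647.5, -192.6, -13.3]
ee_rot: [-180.0, -0.0, 69.7]
ft_force: [-0.1, 0.3, 0.3]
width: 0.003
```

{"method": "carry_out", "body": {"motion": [0,0,0.05,0,0,0,1,0,0,0.05,0,0,0,1]}}

```text
clock: 9.85
tcp_pos: [647.7, -192.7, -15.0]
ee_rot: [180.0, 0.0, 69.7]
ft_force: [-1.1, -0.7, -0.1]
width: -0.002
```

{"method": "carry_out", "body": {"motion": [0,0,0.05,0,0,0,1,0,0,0.05,0,0,0,1]}}

```text
clock: 10.05
tcp_pos: [647.8, -192.7, -15.2]
ee_rot: [-180.0, 0.0, 69.7]
ft_force: [-2.8, 1.0, 7.6]
width: 0.004
```

Contact: the TCP stops at -15 while the tips touch z = 0, so the tips stand about 23 mm higher than the stated offset gives. Now I'll get the tips' horizontal position from the picture at this known height.

Run:
```python
from h import *
G=np.mean([cv2.cvtColor(manip.read_camera("scene"),cv2.COLOR_RGB2GRAY).astype(float) for _ in range(3)],0)
q=manip.sense();p=q["tcp_pos"];print(p,q["ft_force"])
print(G[180:198,230:248].round().astype(int))
for uv in((237.5,191),(241,190.5),(239.5,191.5)): print(uv,ray("scene",uv,0).round(1),ray("scene",uv,0)[:2]-p[:2])
# upper visible end of the pads/fingers, and where that ray passes at finger xy
```

```text
[ 647.81387732 -192.75145032  -15.18764163] [-2.92689758  1.33997745  6.73179465]
[[ 26  30  29  31  32  32  37  37  64  51  42  33  26  34  36  34  36  38]
 [ 32  29  33  30  33  54  75  48  76  78  76  42  33  35  39  35  35  34]
 [ 38  36  27  31  46  80  96  54  65  95  98  54  30  24  33  35  39  40]
 [ 42  39  33  33  55  94  97  61  56  93  99  55  29  32  30  36  37  33]
 [ 36  38  30  31  41  90  98  70  44  92  97  69  39  29  34  37  33  36]
 [ 41  38  32  27  37  77  97  79  43  82  98  79  44  30  28  36  36  39]
 [ 38  36  30  30  31  68  98  88  47  65  94  91  49  28  30  30  33  33]
 [ 43  35  33  31  32  58  95  99  57  55  94  99  54  30  26  27  23  23]
 [ 35  36  37  28  29  40  94  98  64  45  94 100  62  33  24  21  16  20]
 [ 34  38  29  31  26  39  85  97  72  42  87  98  70  32  16  18  21  17]
 [ 33  32  23  23  21  29  63  96  83  44  74  98  70  36  21  17  26  18]
 [ 20  17  16  18  14  27  55  88  86  43  55  79  58  30  25  19  19  21]
 [ 14  22  26  24  17  20  37  64  56  26  23  29  24  19  20  24  22  19]
 [ 18  15  17  26  23  16  22  27  26  15  18  17  20  16  21  19  18  22]
 [ 18  23  20  20  19  24  19  20  23  17  20  23  20  18  21  23  24  11]
 [ 20  21  20  21  24  28  22  26  21  23  15  21  21  22  21  21  19  17]
 [ 21  19  26  28  26  25  26  29  24  18  21  22  14  24  21  18  22  15]
 [ 27  21  28  20  24  29  25  28  23  29  24  26  26  17  19  23  17  22]]
(237.5, 191) [ 653.4 -187.2    0. ] [5.57349701 5.56255252]
(241, 190.5) [ 646.4 -183.9    0. ] [-1.3978746   8.89307715]
(239.5, 191.5) [ 650.5 -183.4    0. ] [2.72087935 9.33794553]
```

The visible lower edge is the pad's front face, 11 mm ahead of the finger centre, and it agrees with the reported xy to about 1 mm. So xy is right, and the fingers are simply about 23 mm shorter than stated: shut tips sit at TCP + 15. I'll lift, open, and re-measure the square in case it was nudged.

{"method": "carry_out", "body": {"motion": [0,0,-0.4,0,0,0,0.5,0,0,-1.2,0,0,0,0,0,0,-2.2,0,0,0,0,0,0,-3.2,0,0,0,0,0,0.3,-3.5,0,0,0,0,0,1,-3.5,0,0,0,0,0,1.5,-3.5,0,0,0,0,0,1.5,-3.5,0,0,0,0]}}

```text
clock: 11.0
tcp_pos: [705.6, -214.4, 124.1]
ee_rot: [179.8, 0.0, 69.7]
ft_force: [-0.9, -0.2, -0.5]
width: 1.001
```

Run:
```python
from h import *
s=manip.read_camera("scene")[:,:,::-1].copy();t=manip.read_camera("top")[:,:,::-1].copy();cv2.imwrite("pics/s7.png",s);cv2.imwrite("pics/t7.png",t)
def rect(im,b,th):
    x0,y0,x1,y1=b;m=(cv2.cvtColor(im,cv2.COLOR_BGR2GRAY)[y0:y1,x0:x1]>th).astype(np.uint8)
    k,_=cv2.findContours(m,0,1);k=max(k,key=cv2.contourArea)+np.array([x0,y0]);return cv2.minAreaRect(k.astype(np.float32))
for nm,n,b in(("scene","s7",(245,120,285,190)),("top","t7",(380,245,475,305))):
    for im in(cv2.imread(f"pics/{nm}0.png"),cv2.imread(f"pics/{n}.png")):
        r=rect(im,b,150);P=np.array([ray(nm,p,24)[:2] for p in cv2.boxPoints(r)]);print(nm,np.round(r[0],2),np.round(r[1],1),round(r[2],2),P.mean(0).round(1),P.round(1).tolist())
print(manip.sense()["tcp_pos"])
W=np.hstack([crop(s,225,90,325,215,4),crop(t,370,240,470,365,4)]);cv2.imwrite("pics/c7.png",W)
```

```text
scene [267.43 155.42] [44.  11.7] 73.3 [ 552.6 -218.6] [[543.3, -283.1], [516.3, -276.9], [562.9, -154.0], [587.9, -160.4]]
scene [267.47 155.41] [44.  11.8] 73.3 [ 552.5 -218.6] [[543.3, -283.1], [516.1, -276.9], [562.7, -153.9], [587.9, -160.4]]
top [430.04 275.38] [63.2 13. ] 19.98 [ 552.1 -220.8] [[561.6, -154.3], [587.3, -164.0], [542.5, -287.4], [517.0, -277.5]]Traceback (most recent call last):
  File "<stdin>", line 8, in <module>
  File "<stdin>", line 5, in rect
ValueError: max() iterable argument is empty
```

The square hasn't moved: the scene rectangle is identical before and after, and in the top view the arm hides it. Next I go back over the grip point and down to TCP z = -12.

{"method": "carry_out", "body": {"motion": [-0.5,-0.8,0,0,0,0,0,-1,-1.6,0,0,0,0,0,-1.5,-2.4,0,0,0,0,0,-2,-3.1,0,0,0,0,0,-2,-3.5,0,0,0,0,0,-2,-3.5,0.3,0,0,0,0,-2,-3.5,1,0,0,0,0,-2,-3.5,1.7,0,0,0,0,-2,-3.5,2.3,0,0,0,0,-2,-3.5,2.3,0,0,0,0]}}

```text
clock: 12.1
tcp_pos: [541.8, -237.4, 26.1]
ee_rot: [-179.5, -0.1, 69.7]
ft_force: [-0.1, -0.1, -0.4]
width: 1.0
```

{"method": "carry_out", "body": {"motion": [0,0,0.2,0,0,0,0,0,0,0.5,0,0,0,0,0,0,0.8,0,0,0,0,0,0,1,0,0,0,0,0,0,1.075,0,0,0,0,0,0,1.075,0,0,0,0]}}

```text
clock: 12.7
tcp_pos: [544.5, -239.7, -12.6]
ee_rot: [-179.9, -0.0, 69.7]
ft_force: [0.3, 0.7, -0.3]
width: 0.999
```

{"method": "carry_out", "body": {"motion": [0,0,0,0,0,0,0.3,0,0,0,0,0,0,0.5,0,0,0,0,0,0,0.65,0,0,0,0,0,0,0.8,0,0,0,0,0,0,1,0,0,0,0,0,0,1,0,0,0,0,0,0,1,0,0,0,0,0,0,1]}}

```text
clock: 13.5
tcp_pos: [545.4, -240.3, -11.4]
ee_rot: [179.9, 0.0, 69.7]
ft_force: [-0.2, -0.3, 3.7]
width: 0.288
```

Gripped: the opening of 0.29 corresponds to about 25 mm. I'll lift and carry it to above the rail.

{"method": "carry_out", "body": {"motion": [0,0,-0.1,0,0,0,1,0,0,-0.4,0,0,0,1,0,0,-0.8,0,0,0,1,0,0,-1.3,0,0,0,1,0,0,-1.8,0,0,0,1,0,0,-2.3,0,0,0,1,0,0,-2.6,0,0,0,1,0,0,-2.8,0,0,0,1,0,0,-2.8,0,0,0,1,0,0,-2.8,0,0,0,1]}}

```text
clock: 14.5
tcp_pos: [544.3, -239.6, 99.3]
ee_rot: [-179.9, -0.0, 69.7]
ft_force: [-1.0, -0.2, -2.8]
width: 0.288
```

{"method": "carry_out", "body": {"motion": [0.2,-0.07,0,0,0,0,1,0.6,-0.2,0,0,0,-0.1,1,1.2,-0.4,0,0,0,-0.2,1,1.9,-0.65,0,0,0,-0.3,1,2.6,-0.9,0,0,0,-0.4,1,3.3,-1.15,0,0,0,-0.5,1,4,-1.4,0,0,0,-0.6,1,4.5,-1.6,0,0,0,-0.7,1,4.8,-1.7,0,0,0,-0.8,1,5,-1.75,0,0,0,-0.95,1]}}

```text
clock: 15.5
tcp_pos: [548.0, -26.3, 99.5]
ee_rot: [-179.9, 0.0, 75.6]
ft_force: [-0.4, 1.3, -3.0]
width: 0.292
```

Run:
```python
from h import *
s=manip.sense();print(s["tcp_pos"],s["ee_rot"],s["ft_force"],s["moment"],s["width"])
# commanded now
p=np.array([544.86,-239.96,-12.])+down(69.7).apply(np.array([5,-1.75,-2.8])*40);print(p)
g=fr(RO,RY,0,-50,0)
print(delta(p,down(75.4),[g[0],g[1],100],down(75.4)))
```

```text
[547.9815212  -26.31992979  99.50894384] [-1.79935181e+02  2.78514576e-04  7.55616881e+01] [-0.37766922  1.34191724 -3.00528249] [-0.13610001  0.03291257  0.03013233] 0.29192195257132986
[548.59490489 -28.09671747 100.        ]
[ 2.322 -0.569 -0.     0.     0.     0.   ]
```

Weight is about 3 N, so the square is held. I'll finish the traverse, stopping about 20 mm above the rail, and check the held pose with both cameras.

{"method": "carry_out", "body": {"motion": [0.2,-0.05,0,0,0,0,1,0.6,-0.15,0,0,0,0,1,1.2,-0.3,0,0,0,0,1,1.7,-0.42,0,0,0,0,1,2.1,-0.51,0.2,0,0,0,1,2.322,-0.57,0.4,0,0,0,1,2.322,-0.57,0.6,0,0,0,1,2.322,-0.57,0.75,0,0,0,1,2.322,-0.57,0.75,0,0,0,1,2.322,-0.57,0.75,0,0,0,1]}}

```text
clock: 16.5
tcp_pos: [550.0, 66.9, 69.8]
ee_rot: [-180.0, 0.0, 75.3]
ft_force: [-0.3, 0.3, -3.3]
width: 0.288
```

Run:
```python
from h import *
s=manip.read_camera("scene")[:,:,::-1].copy();t=manip.read_camera("top")[:,:,::-1].copy();cv2.imwrite("pics/s8.png",s);cv2.imwrite("pics/t8.png",t)
q=manip.sense();p=q["tcp_pos"];print(p,q["ee_rot"],q["ft_force"])
zb=p[2]+12-0.  # stock underside height if it was gripped standing on the counter at TCP -12
for n,im in(("scene",s),("top",t)):
  for pt in[(x,y,z) for x in(-13,13) for y,z in((85,zb),(85,zb+24))]+[(x,85,zb+100) for x in(-3,3)]+[(-13,-45,zb+24),(13,-45,zb+24)]:
    o=np.array([p[0],p[1],0]);u=proj(n,fr(o,q["ee_rot"][2],*pt));cv2.circle(im,tuple(int(v*16+8) for v in u),5,(0,0,255),-1,shift=4)
W=np.hstack([crop(s,320,180,420,330,4),crop(t,215,225,315,375,4)]);cv2.imwrite("pics/c8.png",W)
```

```text
[550.39322025  66.9408426   70.45296965] [ 1.79950605e+02 -5.80960506e-03  7.53448119e+01] [ 0.37432897  0.95813376 -2.1870935 ]
```

View pics/c8.png

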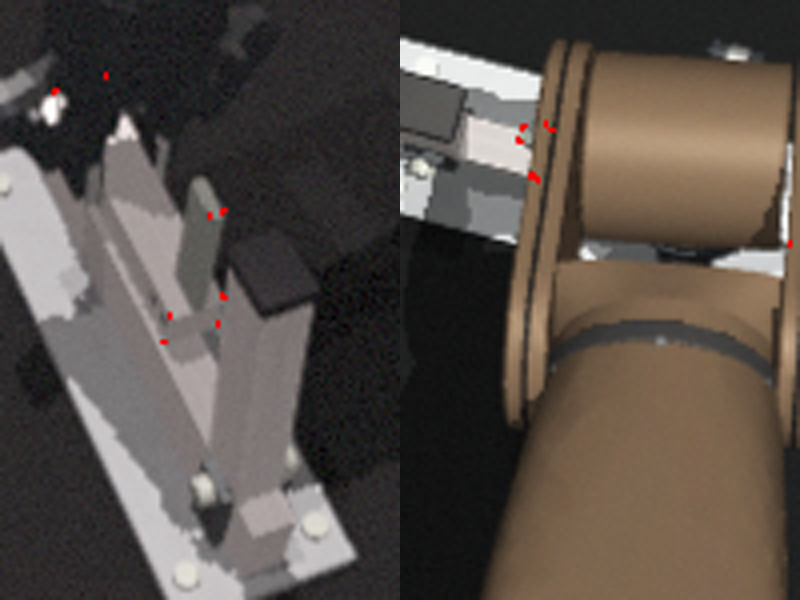

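The held square matches the prediction to about 1–2 px, lies over the rail, and its blade back clears the column. I'll lower it to contact.

{"method": "carry_out", "body": {"motion": [0,0,0.15,0,0,0,1,0,0,0.3,0,0,0,1,0,0,0.4,0,0,0,1,0,0,0.45,0,0,0,1,0,0,0.45,0,0,0,1]}}

```text
clock: 17.1
tcp_pos: [549.5, 67.6, 51.4]
ee_rot: [-179.9, 0.0, 75.4]
ft_force: [-0.3, 0.2, -2.8]
width: 0.294
```

{"method": "carry_out", "body": {"motion": [0,0,0.05,0,0,0,1,0,0,0.05,0,0,0,1]}}

```text
clock: 17.3
tcp_pos: [549.9, 67.6, 49.9]
ee_rot: [-180.0, -0.0, 75.4]
ft_force: [0.2, -0.7, -2.9]
width: 0.289
```

{"method": "carry_out", "body": {"motion": [0,0,0.05,0,0,0,1,0,0,0.05,0,0,0,1]}}

```text
clock: 17.5
tcp_pos: [550.4, 67.5, 48.7]
ee_rot: [179.9, -0.0, 75.4]
ft_force: [0.3, 0.3, 0.7]
width: 0.288
```

Contact is at about 48.7, as predicted. I'll press a little more and check.

{"method": "carry_out", "body": {"motion": [0,0,0.03,0,0,0,1,0,0,0.05,0,0,0,1,0,0,0.05,0,0,0,1]}}

```text
clock: 17.8
tcp_pos: [550.4, 67.5, 48.6]
ee_rot: [-180.0, 0.0, 75.4]
ft_force: [-6.6, -0.4, 11.3]
width: 0.288
```

Run:
```python
from h import *
s=manip.sense();print(s["tcp_pos"],s["ee_rot"],s["ft_force"],s["moment"],s["width"])
p=s["tcp_pos"]-RO;a=np.radians(RY);print("rail x,y",p[0]*np.sin(a)-p[1]*np.cos(a),p[0]*np.cos(a)+p[1]*np.sin(a))
```

```text
[550.41825609  67.53165394  48.57376189] [-1.79983264e+02  1.52801925e-02  7.54150827e+01] [-6.58410639 -0.38418318 11.28114488] [-0.04015872  0.97555346  0.07036098] 0.28820849755225636
rail x,y 0.40379265162097155 -49.87713641205435
```

The stock sits on the rail with about 14 N of press, centred laterally to 0.4 mm. I'll slide it 28 mm towards the column.

{"method": "carry_out", "body": {"motion": [0.05,0,0,0,0,0,1,0.13,0,0,0,0,0,1,0.21,0,0,0,0,0,1,0.29,0,0,0,0,0,1,0.37,0,0,0,0,0,1,0.45,0,0,0,0,0,1,0.53,0,0,0,0,0,1,0.61,0,0,0,0,0,1,0.7,0,0,0,0,0,1,0.7,0,0,0,0,0,1]}}

```text
clock: 18.8
tcp_pos: [559.3, 93.7, 48.6]
ee_rot: [179.7, 0.0, 75.4]
ft_force: [-1.1, -4.7, 6.7]
width: 0.29
```

{"method": "carry_out", "body": {"motion": [0.05,0,0,0,0,0,1,0.1,0,0,0,0,0,1,0.15,0,0,0,0,0,1,0.2,0,0,0,0,0,1,0.25,0,0,0,0,0,1,0.25,0,0,0,0,0,1]}}

```text
clock: 19.4
tcp_pos: [561.6, 102.4, 48.6]
ee_rot: [179.7, 0.2, 75.5]
ft_force: [-1.3, -6.9, 8.0]
width: 0.289
```

```bash
cat > st.py <<'E'
from h import *
s=manip.sense();p=s["tcp_pos"]-RO;a=np.radians(RY);f=s["ft_force"];m=s["moment"]
c=lambda v:np.round([v[0]*np.sin(a)-v[1]*np.cos(a),v[0]*np.cos(a)+v[1]*np.sin(a),v[2]],2)
print(s["clock"],"rail pos",c(p),"F",c(f),"M",c(m),s["ee_rot"].round(2),s["width"].round(3))
E
python3 st.py
```

```text
Traceback (most recent call last):
  File "st.py", line 4, in <module>
    print(s["clock"],"rail pos",c(p),"F",c(f),"M",c(m),s["ee_rot"].round(2),s["width"].round(3))
                                                                            ^^^^^^^^^^^^^^^^
AttributeError: 'float' object has no attribute 'round'
```

```bash
sed -i 's/,s\["width"\].round(3)//' st.py; python3 st.py
```

```text
19.4 rail pos [  2.48 -13.31 -11.35] F [ 0.49 -6.98  7.99] M [-0.97  0.11  0.03] [1.7973e+02 1.5000e-01 7.5460e+01]
```

{"method": "carry_out", "body": {"motion": [0.04,0,0.01,0,0,0,1,0.08,0,0.02,0,0,0,1,0.125,0,0.03,0,0,0,1,0.125,0,0.03,0,0,0,1]}}

```text
clock: 19.8
tcp_pos: [563.2, 106.3, 48.6]
ee_rot: [179.7, 0.3, 75.5]
ft_force: [-3.8, -9.5, 12.8]
width: 0.291
```

```bash
python3 st.py
```

```text
19.8 rail pos [  3.03  -9.08 -11.38] F [ -1.34 -10.13  12.78] M [-1.48  0.32  0.12] [179.7    0.25  75.52]
```

The stock is drifting about 3 mm sideways towards +x, so I'll correct that while going on into the corner.

{"method": "carry_out", "body": {"motion": [0.03,-0.03,0,0,0,0,1,0.06,-0.06,0,0,0,0,1,0.09,-0.07,0,0,0,0,1,0.1,-0.07,0,0,0,0,1,0.1,-0.07,0,0,0,0,1]}}

```text
clock: 20.3
tcp_pos: [563.0, 110.4, 48.7]
ee_rot: [179.5, 0.2, 75.4]
ft_force: [-0.1, -11.3, 9.2]
width: 0.292
```

```bash
python3 st.py
```

```text
20.3 rail pos [  1.79  -5.26 -11.33] F [  2.74 -10.95   9.24] M [-1.61 -0.37 -0.14] [179.48   0.22  75.43]
```

{"method": "carry_out", "body": {"motion": [0.04,-0.03,0,0,0,0,1,0.08,-0.03,0,0,0,0,1,0.1,-0.03,0,0,0,0,1,0.1,-0.03,0,0,0,0,1]}}

```text
clock: 20.7
tcp_pos: [562.8, 110.4, 48.7]
ee_rot: [179.4, 0.7, 75.5]
ft_force: [-2.1, -25.4, 10.6]
width: 0.293
```

```bash
python3 st.py
```

```text
20.7 rail pos [  1.58  -5.28 -11.35] F [  4.36 -25.07  10.58] M [-3.48 -0.7  -0.38] [179.45   0.65  75.47]
```

It has reached the stop: y = -5.3 (expected about -5) and the push rose to 25 N without movement. The tool has tilted about 0.6° under load, so I'll ease the push and level it.

{"method": "carry_out", "body": {"motion": [-0.02,-0.02,0.02,0.05,0.06,0,1,-0.04,-0.03,0.04,0.09,0.11,0,1,-0.04,-0.03,0.04,0.09,0.11,0,1,-0.04,-0.03,0.04,0.09,0.11,0,1]}}

```text
clock: 21.1
tcp_pos: [562.8, 110.7, 48.6]
ee_rot: [179.8, -0.2, 75.5]
ft_force: [-0.3, -18.4, 13.1]
width: 0.291
```

```bash
python3 st.py
python3 - <<'E'
from h import *
s=manip.read_camera("scene")[:,:,::-1].copy();t=manip.read_camera("top")[:,:,::-1].copy()
for pt in[(-11,80,0),(11,80,0),(-11,80,148),(11,80,148),(-11,110,148),(11,110,148)]:
  u=proj("scene",fr(RO,RY,*pt));cv2.circle(s,tuple(int(v*16+8) for v in u),5,(0,0,255),-1,shift=4)
for pt in[(-11,80,148),(11,80,148),(-11,110,148),(11,110,148)]:
  u=proj("top",fr(RO,RY,*pt));cv2.circle(t,tuple(int(v*16+8) for v in u),5,(0,0,255),-1,shift=4)
W=np.hstack([crop(s,330,205,410,325,5),crop(t,190,225,260,345,5)]);cv2.imwrite("pics/c9.png",W)
E
```

```text
21.1 rail pos [  1.54  -4.96 -11.39] F [  4.35 -17.88  13.13] M [-3.03 -0.61 -0.27] [179.79  -0.21  75.48]
```

View pics/c9.png

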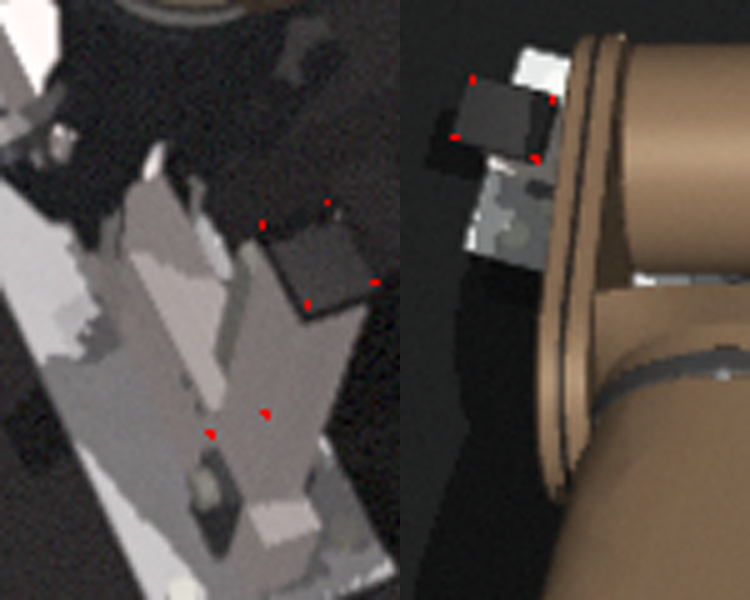

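The column's cap sits on the projected upright outline (top view, (453–553, 80–160) in the crop), so it is upright. The tool is level to 0.2°. One last small trim with a bit more press, then a hold to see that it is steady.

{"method": "carry_out", "body": {"motion": [0,0,0.03,0.02,-0.03,0,1,0,0,0.04,0.03,-0.03,0,1,0,0,0.04,0.03,-0.03,0,1,0,0,0.04,0.03,-0.03,0,1,0,0,0.04,0.03,-0.03,0,1,0,0,0.04,0.03,-0.03,0,1]}}

```text
clock: 21.8
tcp_pos: [562.8, 110.6, 48.6]
ee_rot: [-180.0, 0.0, 75.5]
ft_force: [-4.6, -19.0, 21.3]
width: 0.288
```

```bash
python3 st.py
python3 - <<'E'
from h import *
s=manip.sense();R=Ro.from_euler("xyz",s["ee_rot"],degrees=True).as_matrix();a=np.radians(RY)
z=R[:,2];print("tilt deg along rail y,x",np.degrees([z[0]*np.cos(a)+z[1]*np.sin(a),z[0]*np.sin(a)-z[1]*np.cos(a)]).round(2))
E
```

```text
21.8 rail pos [  1.54  -5.04 -11.42] F [  0.38 -19.52  21.26] M [-3.23 -0.1  -0.26] [-179.98    0.     75.51]
tilt deg along rail y,x [-0.   -0.02]
```

The tool is level to 0.02° and the heel is at the corner (grip y = -5.04, expected -5). It pushes 19 N into the corner and 21 N down, steady. Handing in.

```bash
python3 -c "
from bench import manip
print(manip.finish_job())"; python3 st.py
```

```text
the job is handed in; nothing more can be done
None
the job is handed in; nothing more can be done
```

I picked up the large white square and set its stock on the rail with the blade back about 45 mm short of the corner. I then slid it in until it met the hard stop at the column, and handed the job in at 21.8 s, still gripping and pressing.

**Last checks**
- **Seating:** The grip point was at rail y = -5.04 mm (about -5 expected when seated). The tool, and with it the square, was level to 0.02°.
- **Forces:** The square was pushing about 19 N towards the column and 21 N down on the rail, with almost no sideways force.
- **Column:** In the top view its cap matched the projected upright outline. In the scene view it was about 2 px off, roughly that camera's offset elsewhere. That picture was taken before the final trim, which moved the tool by less than 0.3°.
- **Stock flatness:** I inferred this from the level tool and the steady height. The arm hides the stock from above, so I didn't see it directly.

**What disagreed or failed**
- **First grasp:** It closed just above the stock without moving the square. Touching the counter with the shut fingers showed the tips about 23 mm farther back than the stated offset, and I corrected for that.
- **Sideways position:** The stock drifted about 3 mm sideways during the slide. I brought it back to about 1.5 mm off the rail's centreline.
- **Tilt:** The tool tilted about 0.6° while the push peaked at 25 N. I eased the push and levelled it.

I made no move near the bottle, beaker or screwdriver, but took no final picture of them.

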